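Free the ratchet hook and push the weld fixture's hold-down arm onto the plate

TASK

Press the red tab of the ratchet hook down until the hook is well clear of the teeth and stays clear, then push the raised hold-down arm by its yellow crossbar all the way down, so that its rubber foot rests on the studded plate. Only press and push with the fingers, grasp and lift nothing, and leave the plate and the loose things around the fixture where they are.

Things in the scene. Friction and masses are not known exactly. Their poses are not given: they have to be found in the camera images.
- fixture: Weld fixture bolted down: grey base 150 (x) x 430 (y) x 12 mm, y from -195 to 235. Two blue side plates, outer faces at x = +-20.5: 127 high for y -1 to 41 (arm hinge), 67 high for y 0 to 100. Origin on the table; z up. Arm and hook move in its plane x = 0, hinges parallel to its x axis. Red tab on its +y side, yellow crossbar and studded plate on its -y side.
- hinge_point (a point): Hinge of the hold-down arm, at (0, 20, 110) mm in the fixture's frame. A steel toothed hub (48 mm radius, teeth out to 61 mm) turns with the arm here.
- clamp_arm (a joint): Hold-down arm's angle, rad, grows as it goes down. At 0 it rises 0.70 rad above level from the hinge towards the fixture's -y; at 0.70 it is level, its foot on the plate. Starts 0 to 0.12; a tooth stops it at 0.15 to 0.18 while hooked. With the hook clear it goes down against a stiff hinge (2 to 5 N on the crossbar) and stays where it is left.
- crossbar_mid (a point): Middle of the yellow crossbar at the free end of the hold-down arm: round bar, 22 mm in diameter and 110 mm long, parallel to the fixture's x axis, its centre line 200 mm from the arm's hinge. From fully raised to level it moves down 129 mm and 47 mm away from the hinge along an arc.
- foot_sole (a point): Centre of the underside of the arm's rubber foot (30 mm across), which stands below the arm on a rod 130 mm from the hinge; 88 mm below the arm's centre line. It comes down on the plate's top, 22 mm above the table.
- pawl_pivot (a point): Pivot of the red ratchet hook, at (0, 80, 50) mm in the fixture's frame.
- pawl (a joint): Angle of the red ratchet hook, rad: 0 hooked over a tooth (start), growing as the tab is pressed down, 0.36 at its stop. The teeth pass free from about 0.19; aim for 0.25 to 0.36. Its pivot is stiff (about 4 N on the tab, no spring) so it stays where it is left.
- pawl_tab (a point): Centre of the top face (10 mm above the line from the pivot) of the red press tab at the end of the hook's tail: 46 x 46 x 8 mm, 125 mm from the pivot towards the fixture's +y. At the start 82 mm above the table, sloping 0.18 rad (outer edge higher); moves down 43 mm from start to stop on an arc about the pivot, then slopes 0.18 rad the other way.
- workplate: Loose rusty steel plate, 125 (x) x 100 (y) x 10 mm, lying on the fixture's base under the foot, with two upright studs 14 mm thick and 45 mm tall at x = +-48 mm. Origin under its centre. Must stay in place.
- hammer: Loose hammer, 260 mm long, lying beside the fixture on its +x side; origin under the tool. Leave alone.
- rod_tin: Loose green tin, 60 mm across and 90 mm high, with welding rods standing 33 mm out of it, on the fixture's +x side; origin under its centre. Leave alone.
- square: Loose red and steel magnetic welding square, about 75 mm by 75 mm, 22 mm high, on the fixture's -x side; origin under its centre. Leave alone.
- bolt: Loose steel bolt standing on its head (36 mm across), 79 mm high, on the fixture's -x side; origin under its centre. Leave alone.
Not all that is in view belongs to the job. What is meant by the workplate is not blue, pink or turquoise, and is the larger of those in its own colour.

How it is judged:
By the outcome, as a careful person would: the job done as asked, in the order asked, and still so for the second after the job is handed in, with the robot touching nothing.
It also fails if it takes over 45 s, if anything falls off the work surface, if the arm or the gripper's body presses on something with over 40 N, if the wrist force passes 120 N, or if a joint passes its speed limit or range.

ROBOT

A 6-joint arm with a two-finger parallel gripper is mounted at the origin on the work surface. World frame = base frame: x ahead of the robot, y to its left, z up, the work surface at z = 0. Lengths are in m, angles in rad, forces in N, time in s.
With the tool pointing down it reaches from about 0.325 to 0.775 m from the base axis. Payload 9.3 kg.
Tool frame: the origin (TCP) lies midway between the tips of the shut fingers; the grasp point (between the pads) lies 19 mm behind it; z points along the fingers, y is the direction in which the jaws open and shut (so a half turn about z gives the same grasp; the last joint's range is limited). The gripper opens to 85 mm and grips with 20 to 120 N. Pads are 22 mm wide; open, the fingers measure 114 mm over their backs; the gripper's body (76 mm by 85 mm) begins 54 mm behind the grasp point. The pads swing forward as they close: fully open they stand 13 mm farther back than shut.
Start: joints at [-0.153, 0.259, 0.021, 1.334, 0, 1.418], TCP at [0.55, -0, 0.197] pointing down, gripper open.
Joint ranges: [-3.04, 3.04], [-0.91, 1.82], [-1.04, 1.36], [-1.92, 1.95], [-1.52, 1.45], [-3.14, 3.14]. Speed limits (rad/s): [2.22, 2.22, 2.79, 3.14, 3.14, 3.14].

INTERFACE

Orientations are given as a 3x3 rotation matrix whose columns are the frame's x, y, z axes.
In Python, from rig import arm, get_image gives the robot as it stands.
- The arm moves only by the tool jog_arm, never from a script. Its argument "steps" is a list that holds one entry, the list of rows, each a list of 7 numbers: the shift along the tool's x, y, z normalised to -1 to 1, where 1 is 0.025 m, then the turn, a rotation vector about the tool's x, y, z normalised to -1 to 1, where 1 is pi rad, then the gripper command: -1 is fully open, 1 is shut, values between are in proportion. In form: [[[tx, ty, tz, ax, ay, az, grip], ...]]. A call has 1 to 10 rows; each row shifts and turns the pose as measured when the row begins, along the tool's axes as they then stand; what a row does not reach is not made up. A row lasts 1/12 s, in which the tool goes at most 41.7 mm and 7.16 degrees, less where a joint would pass 70% of its speed; a pose out of reach is approached as far as the arm can. A call with a number of a shift or a turn outside -1 to 1 is refused whole. A call with a gripper value outside its range is refused whole. The fingers move at their own pace and stop on an object; the grip force is fixed at half the most. Time passes only in rows, so rows that do not move let the fingers close. It gives the time, the measured TCP pose, the force and the opening at its end, in the units of the state.
- arm.sense(): the state, without advancing time (a new reading comes with each control period).
- get_image(name): name is "scene" or "side" or "wrist"; returns a dict with "img" (480x640x3 uint8, red, green, blue), "camera_matrix" (3x3 intrinsics, pixels), "R" (3x3) and "t" (3): a world point X has camera coordinates R X + t. Camera axes: x right, y down, z forward; pixel columns grow to the right and rows downward; lengths in m; the calibration is good to about 2 mm. A picture is of the moment at which its call begins. There is no depth.
- arm.job_done(): hands the job in, once; it reports no verdict.
The state is a dict: "time": time; "joints": joint angles; "joint_velocities": joint speeds; "joint_efforts": joint torques, N m; "eef_pos": TCP position; "orientation": TCP orientation; "wrist_force": force on the tool from outside, world axes, zero at the start; "wrist_torque": the same for the moment, N m; "width": finger opening in m.
Only numpy, scipy, OpenCV 4.12 (cv2) and the standard library are available. Lean on these libraries where they do the work, as an engineer would, in place of code of your own. Each camera call takes 0.05 s, during which the arm holds its last target. There are 200 camera calls.

## Working session

There is one attempt and no reset: what is moved stays moved. The work goes in short steps, Python scripts to look and compute and a tool call to move; the robot and the scene stay as the last step left them, time stands still between calls to the robot, and variables do not carry over. Pictures are saved under pics/ and viewed, about 8 in all and at most 12, crops included, and the job is handed in when it is done.

Besides the shell and the picture viewer there is one more tool, called after ">>>" by a JSON object that holds its "fn" and its "kwargs", one argument or row to a line. jog_arm: Moves the arm, as the interface text tells. Its arguments: {"type":"object","properties":{"steps":{"type":"array"}},"required":["steps"]}

```bash
mkdir -p pics; ls; python3 - <<'E'
from rig import arm,get_image
import cv2,numpy as np,pickle
s=arm.sense();print(s)
D={}
for n in("scene","side","wrist"):
    d=get_image(n);D[n]=d;cv2.imwrite(f"pics/{n}0.png",d["img"][:,:,::-1]);print(n,d["camera_matrix"].tolist(),(-d["R"].T@d["t"]).round(3),d["R"].round(3).tolist())
pickle.dump(D,open("cams.pkl","wb"))
E
```

```text
pics
{'time': 0.0, 'joints': array([-1.52612813e-01,  2.59197050e-01,  2.07619240e-02,  1.33366617e+00,
        4.11809472e-06,  1.41818939e+00]), 'joint_velocities': array([-7.91321958e-05, -1.44911135e-03, -1.59377192e-03, -6.07713609e-04,
        3.22091561e-04,  5.56004651e-04]), 'joint_efforts': array([-2.65873996e-04, -5.55637658e+01,  3.44536042e+01,  1.31759423e-02,
       -2.94380488e-04,  4.47349430e-05]), 'eef_pos': array([5.49689316e-01, 3.74194955e-05, 1.96263605e-01]), 'orientation': array([[ 6.00527632e-06,  9.99999169e-01, -1.28917173e-03],
       [ 9.99999979e-01, -5.74428500e-06,  2.02452445e-04],
       [ 2.02444871e-04, -1.28917292e-03, -9.99999149e-01]]), 'wrist_force': array([-0.23802927,  0.05417002, -0.75726918]), 'wrist_torque': array([ 0.0291187 , -0.03456733, -0.01611617]), 'width': 0.08555308365970181}
scene [[464.42239122955226, 0.0, 325.60729317188816], [0.0, 464.42239122955226, 242.51935939319802], [0.0, 0.0, 1.0]] [1.029 0.704 0.698] [[-0.849, 0.528, 0.008], [0.272, 0.451, -0.85], [-0.453, -0.72, -0.526]]
side [[564.1465954442242, 0.0, 314.0657927257115], [0.0, 564.1465954442242, 239.86965128330587], [0.0, 0.0, 1.0]] [ 0.344 -0.801  1.042] [[0.949, -0.315, -0.006], [-0.233, -0.689, -0.686], [0.212, 0.653, -0.727]]
wrist [[395.05090265060625, 0.0, 327.4558288110639], [0.0, 395.05090265060625, 245.0820730226889], [0.0, 0.0, 1.0]] [0.55  0.083 0.374] [[1.0, -0.001, -0.001], [-0.0, -0.949, 0.317], [-0.002, -0.317, -0.949]]
```

View pics/scene0.png

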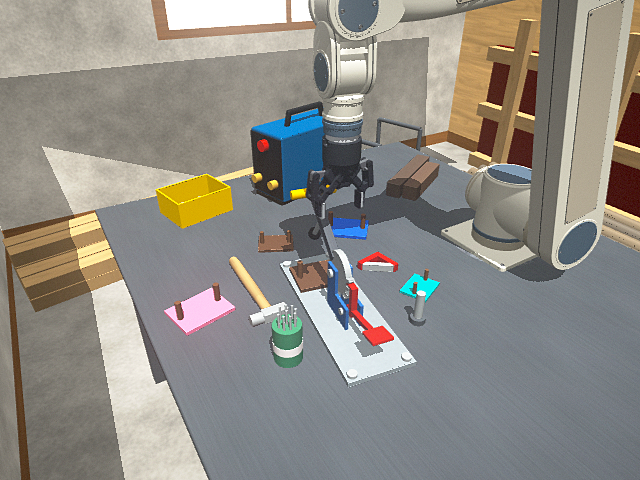

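View pics/side0.png

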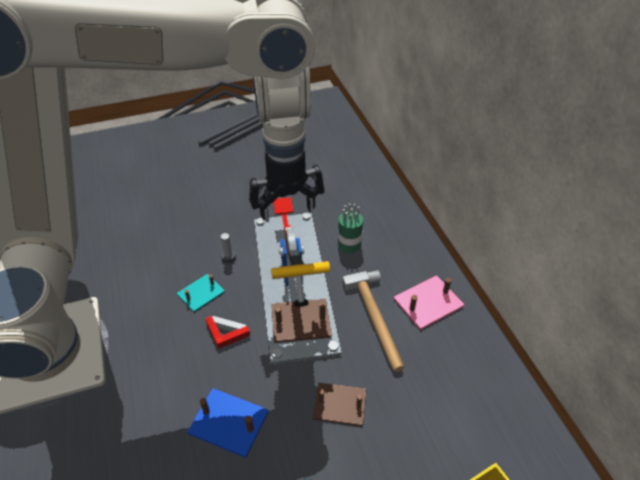

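The scene shows the fixture with its tab at about (377,336) and the bar near (300,194). In the side view the tab is at (284,205), the bar runs from (273,271) to (329,267), and the rusty plate is at (300,320). I'll zoom in on both to get corner pixels.

```bash
python3 - <<'E'
import cv2,numpy as np
a=cv2.imread("pics/scene0.png")[175:390,275:420];b=cv2.imread("pics/side0.png")[185:365,245:350]
A=cv2.resize(a,None,fx=2.75,fy=2.75,interpolation=cv2.INTER_CUBIC);B=cv2.resize(b,None,fx=3.25,fy=3.25,interpolation=cv2.INTER_CUBIC)
h=max(A.shape[0],B.shape[0]);P=lambda i:cv2.copyMakeBorder(i,0,h-i.shape[0],0,0,cv2.BORDER_CONSTANT)
c=np.hstack([P(A),P(B)]);print(c.shape,A.shape,B.shape);cv2.imwrite("pics/z.png",c)
E
```

```text
(591, 740, 3) (591, 399, 3) (585, 341, 3)
```

View pics/z.png

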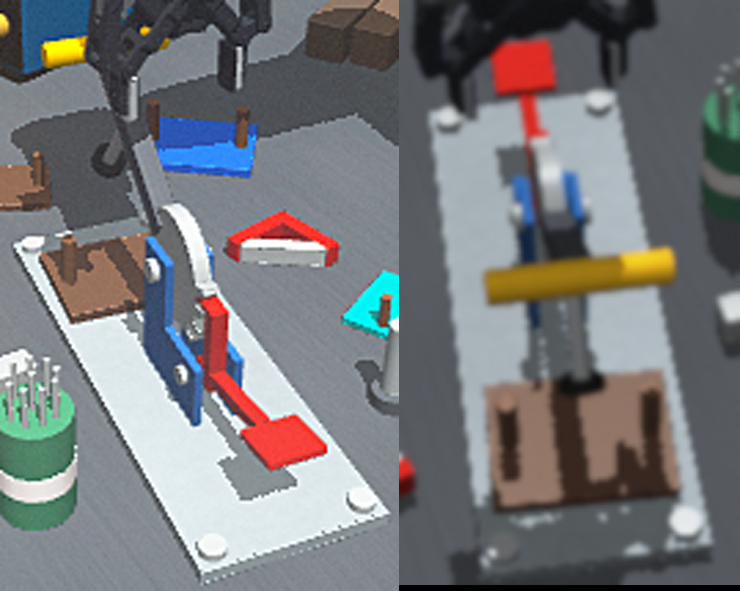

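```bash
cat >h.py <<'E'
import numpy as np,pickle,cv2
from scipy.optimize import least_squares
D=pickle.load(open("cams.pkl","rb"))
def proj(n,X):
    d=D[n];c=d["R"]@np.asarray(X)+d["t"];p=d["camera_matrix"]@c;return p[:2]/p[2]
def tri(obs):
    return least_squares(lambda X:np.concatenate([proj(n,X)-p for n,p in obs]),[.55,0,.1])
def S(x,y):return np.array([275+x/2.75,175+y/2.75])
def T(x,y):return np.array([245+(x-399)/3.25,185+y/3.25])
def W(q,p):
    c,s=np.cos(q[2]),np.sin(q[2]);x,y,z=p;return [q[0]+c*x-s*y,q[1]+s*x+c*y,z]
E
python3 - <<'E'
from h import *
h=.012
o=[("scene",S(202,573),(.075,.235,h)),("scene",S(388,513),(-.075,.235,h)),("scene",S(14,241),(.075,-.195,h)),
("side",T(430,111),(-.075,.235,h)),("side",T(614,94),(.075,.235,h)),("side",T(712,543),(.075,-.195,h)),("side",T(484,560),(-.075,-.195,h))]
f=lambda q:np.concatenate([proj(n,W(q,p))-u for n,u,p in o])
r=least_squares(f,[.55,.1,0],loss="soft_l1");print(r.x,f(r.x).reshape(-1,2).round(1).tolist());q=r.x
tab=[("scene",[(241,435),(275,469),(327,445),(294,416)]),("side",[(499,91),(556,88),(550,40),(494,45)])]
# tab order: scene: +x-inner, +x-outer, -x-outer, -x-inner ; side: -x-inner, +x-inner,+x-outer,-x-outer
s=[S(*p) for p in tab[0][1]];t=[T(*p) for p in tab[1][1]]
s=[s[0],s[1],s[2],s[3]];t=[t[1],t[2],t[3],t[0]]
Xs=[]
for a,b in zip(s,t):
    R=tri([("scene",a),("side",b)]);Xs.append(R.x);print("tab",R.x.round(4),R.fun.round(1))
m=np.mean(Xs,0);c,sn=np.cos(q[2]),np.sin(q[2])
inv=lambda X:np.array([c*(X[0]-q[0])+sn*(X[1]-q[1]),-sn*(X[0]-q[0])+c*(X[1]-q[1]),X[2]]).round(4)
print("tab mid",m.round(4),"fix",inv(m))
for a,b in (((45,54),(671,266)),((165,39),(490,287))):
    R=tri([("scene",S(*a)),("side",T(*b))]);print("bar",R.x.round(4),R.fun.round(1),inv(R.x))
E=lambda th:(0,.02-.2*np.cos(.7-th),.11+.2*np.sin(.7-th))
for th in (0,.06,.12):
    print(th,[ (proj(n,W(q,np.add(E(th),(sx,0,0)))).round(1)) for n in("scene","side") for sx in(.055,-.055)])
print("obs",S(45,54),S(165,39),T(671,266),T(490,287))
print("inv tcp",inv([.55,0,.197]))
E
```

```text
[ 0.55526095 -0.00227119 -0.16959142] [[-0.1, 0.6], [0.9, 0.4], [-0.2, 1.1], [0.0, 0.3], [0.4, -0.8], [0.3, 1.0], [-0.4, 5.3]]
tab [0.6075 0.1723 0.0752] [ 0.1 -0.   0.1  0. ]
tab [0.6145 0.2181 0.0837] [-0.6  0.1 -0.8 -0.2]
tab [0.572  0.2215 0.0876] [-0.3  0.1 -0.3 -0.1]
tab [0.5654 0.179  0.0786] [ 0.3 -0.1  0.4  0.1]
tab mid [0.5898 0.1977 0.0813] fix [0.0003 0.2029 0.0813]
bar [ 0.5848 -0.1502  0.2325] [ 0.2 -0.   0.2  0. ] [ 0.0541 -0.1408  0.2325]
bar [ 0.4808 -0.1291  0.2294] [-0.2  0.  -0.1 -0. ] [-0.052  -0.1376  0.2294]
0 [array([292.2, 193.6]), array([336.9, 186.1]), array([328.7, 261.5]), array([270.7, 268.4])]
0.06 [array([291.3, 196. ]), array([335.5, 188.5]), array([329.3, 267.7]), array([271.4, 274.6])]
0.12 [array([290.5, 198.6]), array([334.3, 191.1]), array([329.9, 273.8]), array([272.1, 280.8])]
obs [291.36363636 194.63636364] [335.         189.18181818] [328.69230769 266.84615385] [273.         273.30769231]
inv tcp [-0.0056  0.0014  0.197 ]
```

The fit is good: fixture at (0.555, -0.002) with yaw -0.170. The tab's triangulated height is 81 mm (82 given), and the bar puts the arm at about 0.05 rad. I'll move over the tab now, shutting the fingers on the way.

>>> {"fn": "jog_arm", "kwargs": {
  "steps": [
    [[0.5,0,-0.4,0,0,0,0],[0.9,0.2,-0.2,0,0,0,1],[0.9,0.2,0,0,0,0,1],[0.9,0.2,0,0,0,0,1],[0.9,0.2,0,0,0,0,1],[0.9,0.2,0,0,0,0,1],[0.9,0.2,0,0,0,0,1],[0.9,0.2,0,0,0,0,1],[0.5,0.2,0,0,0,0.027,1],[0,0,0,0,0,0.027,1]]
  ]
}}

```text
time: 0.98
eef_pos: [0.5899, 0.196, 0.2156]
orientation: [[0.175, 0.985, -0.002], [0.985, -0.175, 0.002], [0.002, -0.002, -1.0]]
wrist_force: [0.3, -0.7, 0.4]
width: -0.0002
```

>>> {"fn": "jog_arm", "kwargs": {
  "steps": [
    [[0,0,1,0,0,0,1],[0,0,1,0,0,0,1],[0,0,1,0,0,0,1],[0,0,1,0,0,0,1],[0,0,0.6,0,0,0,1],[0,0,0.2,0,0,0,1],[0,0,0.2,0,0,0,1],[0,0,0.2,0,0,0,1]]
  ]
}}

```text
time: 1.65
eef_pos: [0.59, 0.2051, 0.0856]
orientation: [[0.175, 0.985, 0.003], [0.985, -0.175, 0.004], [0.005, 0.002, -1.0]]
wrist_force: [1.3, 0.1, -0.1]
width: -0.0002
```

>>> {"fn": "jog_arm", "kwargs": {
  "steps": [
    [[-0.2,0,0.16,0,0,0,1],[0,0,0.16,0,0,0,1],[0,0,0.16,0,0,0,1],[0,0,0.16,0,0,0,1],[0,0,0.16,0,0,0,1],[0,0,0.16,0,0,0,1],[0,0,0.16,0,0,0,1],[0,0,0.16,0,0,0,1]]
  ]
}}

```text
time: 2.32
eef_pos: [0.5915, 0.2003, 0.0546]
orientation: [[0.176, 0.984, 0.009], [0.984, -0.176, 0.006], [0.007, 0.008, -1.0]]
wrist_force: [0.2, 0.5, -0.1]
width: 0.0001
```

The tool is 27 mm below the tab's starting height but reads no force, so I'll check before going on.

```bash
python3 - <<'E'
from rig import arm,get_image
import cv2,numpy as np
s=arm.sense();print(s["eef_pos"],s["wrist_force"],s["wrist_torque"])
A=get_image("scene")["img"][210:390,270:450,::-1];B=get_image("wrist")["img"][:,:,::-1]
A=cv2.resize(A,(400,400),interpolation=cv2.INTER_CUBIC);B=cv2.resize(B,(400,300))
B=cv2.copyMakeBorder(B,0,100,0,0,cv2.BORDER_CONSTANT);cv2.imwrite("pics/p1.png",np.hstack([A,B]))
E
```

```text
[0.59150648 0.20026169 0.05456184] [ 0.2163139   0.51813067 -0.1291601 ] [0.01783912 0.03640052 0.02444167]
```

View pics/p1.png

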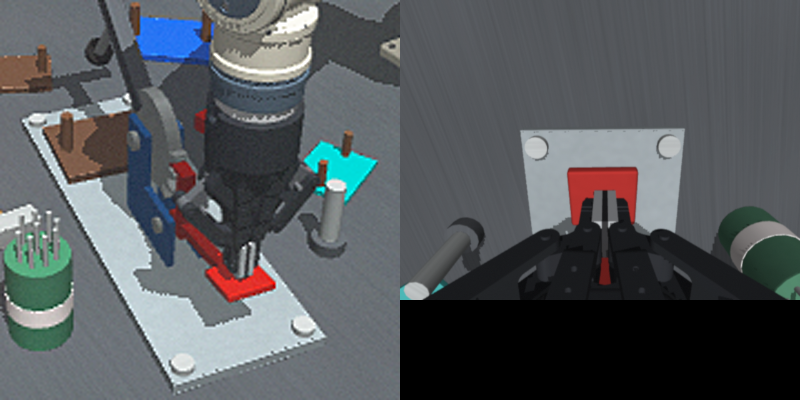

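The scene crop shows the shut fingertips on the tab at about (243,275). The tab is clearly lower and the hook has swung off the hub. I'll keep pressing to about z = 0.043.

>>> {"fn": "jog_arm", "kwargs": {
  "steps": [
    [[0,0,0.16,0,0,0,1],[0,0,0.16,0,0,0,1],[0,0,0.16,0,0,0,1]]
  ]
}}

```text
time: 2.67
eef_pos: [0.592, 0.2011, 0.0425]
orientation: [[0.175, 0.985, 0.01], [0.985, -0.175, 0.007], [0.009, 0.009, -1.0]]
wrist_force: [-0.3, 2.6, 2.5]
width: -0.0001
```

>>> {"fn": "jog_arm", "kwargs": {
  "steps": [
    [[0,0,-0.2,0,0,0,1],[0,0,-1,0,0,0,1],[0,0,-1,0,0,0,1],[0,0,-1,0,0,0,1],[0,0,-1,0,0,0,1],[0,0,-1,0,0,0,1],[0,0,-1,0,0,0,1],[0,0,-1,0,0,0,1],[0,0,-1,0,0,0,1],[0,0,-1,0,0,0,1]]
  ]
}}

```text
time: 3.5
eef_pos: [0.5858, 0.1976, 0.277]
orientation: [[0.176, 0.984, -0.003], [0.984, -0.176, 0.001], [0.0, -0.004, -1.0]]
wrist_force: [0.1, 0.6, 0.1]
width: 0.0003
```

```bash
python3 - <<'E'
from rig import arm,get_image
import cv2,numpy as np
print(arm.sense()["eef_pos"])
A=get_image("scene")["img"][200:390,270:430,::-1];B=get_image("side")["img"][180:370,240:400,::-1]
f=lambda i:cv2.resize(i,None,fx=2.5,fy=2.5,interpolation=cv2.INTER_CUBIC)
cv2.imwrite("pics/p2.png",np.hstack([f(A),f(B)]))
E
```

```text
[0.58575815 0.1976325  0.27703253]
```

View pics/p2.png

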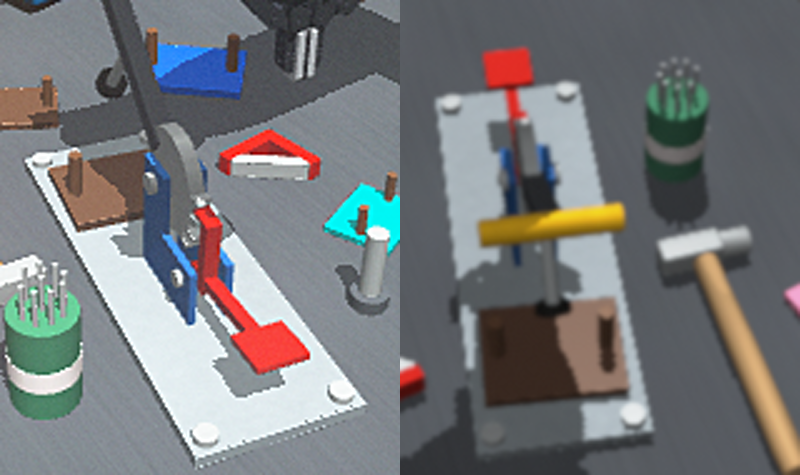

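```bash
python3 - <<'E'
from h import *
q=[.55526,-.00227,-.1696]
print("tcp p1",proj("scene",[.5915,.2003,.0546]),"tab centre0",proj("scene",[.5898,.1977,.0813]))
def tabc(a,dx,dr):
    s=.18-a;r=.125+dr;return W(q,(dx,.08+r*np.cos(s)-.01*np.sin(s),.05+r*np.sin(s)+.01*np.cos(s)))
C=[(.023,-.023),(.023,.023),(-.023,.023),(-.023,-.023)]
for a in (0,.1,.2,.3,.36):
    print(a,[proj("scene",tabc(a,*c)).round(0).astype(int).tolist() for c in C],[proj("side",tabc(a,*c)).round(0).astype(int).tolist() for c in C])
P=lambda x,y:(270+x/2.5,200+y/2.5)
Q=lambda x,y:(240+(x-400)/2.5,180+y/2.5)
print([np.round(P(*p)) for p in((233,345),(263,372),(310,353),(282,322))],[np.round(Q(*p)) for p in((533,82),(529,50),(484,53),(487,88))])
E
```

```text
tcp p1 [377.38024379 346.69765761] tab centre0 [378.19819277 335.30334886]
0 [[362, 331], [373, 344], [395, 337], [383, 325]] [[294, 212], [291, 197], [273, 199], [275, 214]]
0.1 [[362, 336], [373, 350], [395, 344], [383, 330]] [[294, 214], [292, 201], [273, 203], [275, 216]]
0.2 [[362, 340], [373, 357], [394, 350], [383, 334]] [[294, 217], [292, 204], [274, 206], [276, 219]]
0.3 [[362, 344], [372, 362], [394, 356], [383, 338]] [[294, 220], [292, 209], [274, 211], [276, 222]]
0.36 [[362, 346], [372, 365], [393, 359], [382, 340]] [[294, 221], [292, 211], [274, 213], [276, 223]]
[array([363., 338.]), array([375., 349.]), array([394., 341.]), array([383., 329.])] [array([293., 213.]), array([292., 200.]), array([274., 201.]), array([275., 215.])]
```

The tab sits only about 0.07 rad down, although the reported TCP went to z = 0.0425. The fingertips in the earlier picture were about 13 px above the projected TCP. I need to measure where the tips really are against the reported TCP.

```bash
python3 - <<'E'
from h import *
from rig import get_image,arm
s=arm.sense();X=s["eef_pos"];print(X,s["width"])
o=[]
for n in("scene","side"):
    d=get_image(n);i=np.ascontiguousarray(d["img"][:,:,::-1]);u=proj(n,X);print(n,u,np.abs(d["t"]-D[n]["t"]).max())
    x,y=(u-[50,65]).astype(int);print("off",x,y)
    x=max(x,0);y=max(y,0)
    c=cv2.resize(i[y:y+130,x:x+100],(400,520),interpolation=cv2.INTER_CUBIC)
    cv2.drawMarker(c,tuple(((u-[x,y])*4).astype(int)),(0,255,0),cv2.MARKER_CROSS,12,1);o.append(c)
cv2.imwrite("pics/p3.png",np.hstack(o))
E
```

```text
[0.58716944 0.19795121 0.28017073] 0.0002717967774325249
scene [387.52602164 247.03807749] 0.0
off 337 182
side [278.34554868 140.1759406 ] 0.0
off 228 75
```

View pics/p3.png

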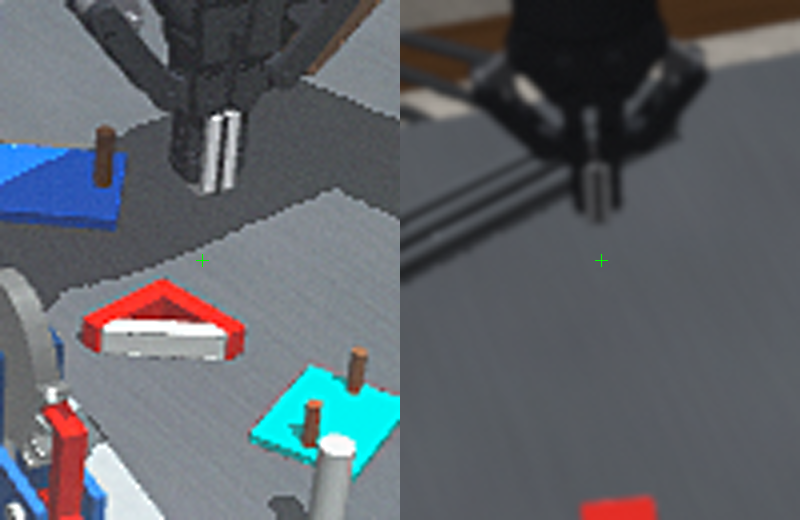

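```bash
python3 - <<'E'
from h import *
for a,b in (((388.8,228.8),(278,129.8)),((388,229.5),(278,130.5))):
    R=tri([("scene",np.array(a)),("side",np.array(b))]);print(R.x.round(4),R.fun.round(1))
E
```

```text
[0.5852 0.1933 0.3125] [-0.6  0.2 -0.7 -0.3]
[0.5855 0.1923 0.3109] [-0.3  0.1 -0.4 -0.2]
```

The tips triangulate to z = 0.312 while 0.280 is reported. So the real tips are about 31 mm above the reported TCP, and the tab's 0.07 rad agrees with that (0.0425 + 0.031 = 0.0735). I'll allow for this offset and press again down to a reported z of about 0.012.

>>> {"fn": "jog_arm", "kwargs": {
  "steps": [
    [[0.2,0.15,1,0,0,0,1],[0,0,1,0,0,0,1],[0,0,1,0,0,0,1],[0,0,1,0,0,0,1],[0,0,1,0,0,0,1],[0,0,1,0,0,0,1],[0,0,1,0,0,0,1],[0,0,1,0,0,0,1],[0,0,0.6,0,0,0,1],[0,0,0,0,0,0,1]]
  ]
}}

```text
time: 4.53
eef_pos: [0.5817, 0.1998, 0.0401]
orientation: [[0.176, 0.984, -0.018], [0.984, -0.176, -0.003], [-0.006, -0.017, -1.0]]
wrist_force: [2.0, 0.5, 3.6]
width: -0.0001
```

>>> {"fn": "jog_arm", "kwargs": {
  "steps": [
    [[0,0,-0.4,0,0,0,1],[0.2,0.4,0,-0.005,0.002,0,1],[0,0,0,0,0,0,1],[0,0,0.2,0,0,0,1],[0,0,0.2,0,0,0,1],[0,0,0.2,0,0,0,1]]
  ]
}}

```text
time: 5.03
eef_pos: [0.5946, 0.2035, 0.038]
orientation: [[0.176, 0.984, 0.004], [0.984, -0.176, 0.001], [0.002, 0.003, -1.0]]
wrist_force: [-0.7, 2.6, 3.7]
width: -0.0001
```

>>> {"fn": "jog_arm", "kwargs": {
  "steps": [
    [[0,-0.05,0.16,0,0,0,1],[0,0,0.16,0,0,0,1],[0,0,0.16,0,0,0,1],[0,0,0.16,0,0,0,1],[0,0,0.16,0,0,0,1],[0,0,0.16,0,0,0,1]]
  ]
}}

```text
time: 5.53
eef_pos: [0.5944, 0.2052, 0.0131]
orientation: [[0.175, 0.984, 0.007], [0.985, -0.175, 0.004], [0.005, 0.007, -1.0]]
wrist_force: [0.1, 0.8, 3.3]
width: -0.0002
```

>>> {"fn": "jog_arm", "kwargs": {
  "steps": [
    [[0,0,0.08,0,0,0,1],[0,0,-0.2,0,0,0,1],[0,0,-1,0,0,0,1],[0,0,-1,0,0,0,1],[0,0,-1,0,0,0,1],[0,0,-1,0,0,0,1],[0,0,-1,0,0,0,1],[0,0,-1,0,0,0,1],[0,0,-1,0,0,0,1],[0,0,-1,0,0,0,1]]
  ]
}}

```text
time: 6.37
eef_pos: [0.5871, 0.2008, 0.2157]
orientation: [[0.177, 0.984, -0.015], [0.984, -0.177, -0.006], [-0.008, -0.014, -1.0]]
wrist_force: [0.4, 0.4, 0.4]
width: -0.0002
```

```bash
python3 - <<'E'
from rig import arm,get_image
import cv2,numpy as np
from h import *
A=get_image("scene")["img"][200:390,270:430,::-1];B=get_image("side")["img"][180:370,240:400,::-1]
f=lambda i:cv2.resize(i,None,fx=2.5,fy=2.5,interpolation=cv2.INTER_CUBIC)
cv2.imwrite("pics/p4.png",np.hstack([f(A),f(B)]));print(arm.sense()["eef_pos"])
E
```

```text
[0.5888751  0.20121585 0.21894631]
```

View pics/p4.png

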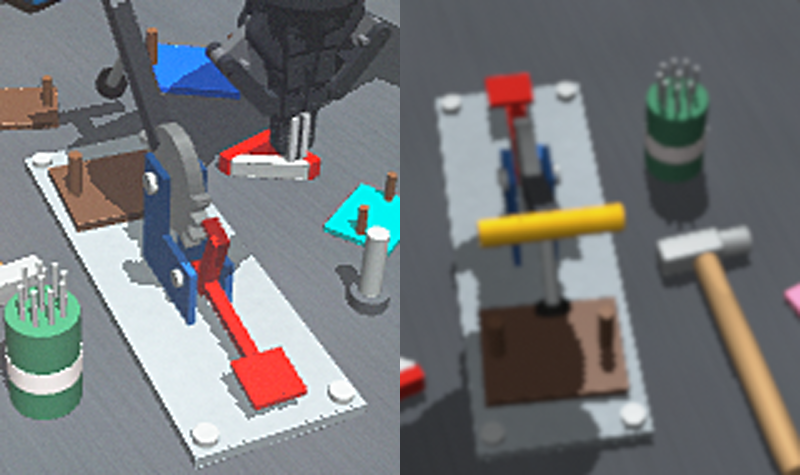

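The tab corners read (363,345), (373,362), (393,354) and (382,339), which match the prediction for 0.30 rad. The hook is clear and stays there, with the arm not moved. Next is the crossbar.

>>> {"fn": "jog_arm", "kwargs": {
  "steps": [
    [[0,0,-0.9,-0.004,0.003,0,1],[-0.5,0,-0.9,0,0,0,1],[-1,0,-0.2,0,0,0,1],[-1,0,0,0,0,0,1],[-1,0,0,0,0,0,1],[-1,0,0,0,0,0,1],[-1,0,0,0,0,0,1],[-1,0,0,0,0,0,1],[-1,0,0,0,0,0,1],[-1,0,0,0,0,0,1]]
  ]
}}

```text
time: 7.3
eef_pos: [0.5462, -0.014, 0.2657]
orientation: [[0.171, 0.985, -0.005], [0.985, -0.171, -0.001], [-0.002, -0.005, -1.0]]
wrist_force: [-0.1, 0.2, 0.4]
width: 0.0002
```

>>> {"fn": "jog_arm", "kwargs": {
  "steps": [
    [[-0.95,0.06,0,0,0,0,1],[-0.95,0.06,0,0,0,0,1],[-0.95,0.06,0,0,0,0,1],[-0.95,0.06,0,0,0,0,1],[-0.8,0.06,0,0,0,0,1],[0,0,0,0,0,0,1],[0,0,0,0,0,0,1]]
  ]
}}

```text
time: 7.88
eef_pos: [0.5276, -0.1392, 0.2614]
orientation: [[0.178, 0.984, -0.016], [0.984, -0.178, -0.001], [-0.003, -0.015, -1.0]]
wrist_force: [0.4, 0.7, 0.1]
width: -0.0
```

```bash
python3 - <<'E'
from h import *
from rig import get_image,arm
X=arm.sense()["eef_pos"];print(X);o=[]
for n in("scene","side"):
    i=np.ascontiguousarray(get_image(n)["img"][:,:,::-1]);u=proj(n,X+[-.002,-.005,.031]);x,y=(u-[60,70]).astype(int);x=max(x,0);y=max(y,0);print(n,u,x,y)
    o.append(cv2.resize(i[y:y+170,x:x+130],(390,510),interpolation=cv2.INTER_CUBIC))
cv2.imwrite("pics/p5.png",np.hstack(o))
E
```

```text
[ 0.52763628 -0.13917718  0.26142444]
scene [315.10785045 165.77922795] 255 95
side [297.13692928 250.69380899] 237 180
```

View pics/p5.png

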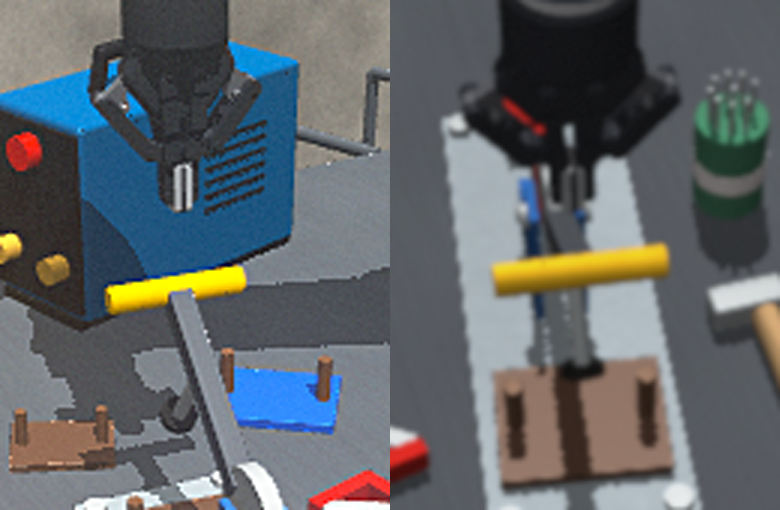

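The tips appear at (316,165) in the scene and (298,251) in the side view, as predicted with the offset (real z about 0.292). They're over the middle of the bar, so I'll come down to just above it.

>>> {"fn": "jog_arm", "kwargs": {
  "steps": [
    [[0,0.2,0.4,-0.005,0,0,1],[0,0,0.4,0,0,0,1],[0,0,0.4,0,0,0,1],[0,0,0.4,0,0,0,1],[0,0,0.2,0,0,0,1],[0,0,0,0,0,0,1]]
  ]
}}

```text
time: 8.48
eef_pos: [0.5324, -0.1335, 0.2136]
orientation: [[0.17, 0.985, -0.001], [0.985, -0.17, -0.003], [-0.003, -0.001, -1.0]]
wrist_force: [-0.4, -0.3, 0.3]
width: -0.0004
```

>>> {"fn": "jog_arm", "kwargs": {
  "steps": [
    [[0,0,0.15,0,0,0,1],[-0.2,0,0.3,0,0,0,1],[-0.2,0,0.3,0,0,0,1],[-0.18,0,0.3,0,0,0,1],[-0.16,0,0.3,0,0,0,1],[-0.15,0,0.3,0,0,0,1]]
  ]
}}

```text
time: 8.98
eef_pos: [0.5289, -0.1565, 0.174]
orientation: [[0.167, 0.986, 0.003], [0.986, -0.167, -0.007], [-0.006, 0.004, -1.0]]
wrist_force: [-2.2, 1.1, 4.3]
width: 0.0001
```

>>> {"fn": "jog_arm", "kwargs": {
  "steps": [
    [[-0.13,0,0.3,0,0,0,1],[-0.12,0,0.3,0,0,0,1],[-0.1,0,0.3,0,0,0,1],[-0.09,0,0.3,0,0,0,1],[-0.07,0,0.3,0,0,0,1],[-0.06,0,0.3,0,0,0,1],[-0.05,0,0.3,0,0,0,1],[-0.04,0,0.3,0,0,0,1]]
  ]
}}

```text
time: 9.65
eef_pos: [0.5253, -0.1788, 0.1094]
orientation: [[0.17, 0.986, 0.003], [0.985, -0.17, -0.013], [-0.012, 0.005, -1.0]]
wrist_force: [-2.7, -2.2, 4.7]
width: 0.0002
```

>>> {"fn": "jog_arm", "kwargs": {
  "steps": [
    [[0.04,0,0.16,0,0,0,1],[0.02,0,0.16,0,0,0,1],[0,0,0.16,0,0,0,1],[0,0,0.12,0,0,0,1]]
  ]
}}

```text
time: 9.98
eef_pos: [0.5259, -0.178, 0.0916]
orientation: [[0.17, 0.985, 0.003], [0.985, -0.17, -0.013], [-0.012, 0.005, -1.0]]
wrist_force: [-2.0, -3.1, 3.3]
width: -0.0001
```

>>> {"fn": "jog_arm", "kwargs": {
  "steps": [
    [[0,0,0.06,0,0,0,1],[0,0,0.06,0,0,0,1]]
  ]
}}

```text
time: 10.15
eef_pos: [0.526, -0.1778, 0.0881]
orientation: [[0.17, 0.986, 0.003], [0.985, -0.17, -0.013], [-0.012, 0.005, -1.0]]
wrist_force: [-2.1, -3.2, 3.3]
width: -0.0002
```

>>> {"fn": "jog_arm", "kwargs": {
  "steps": [
    [[0,0,0.06,0,0,0,1],[0,0,0.06,0,0,0,1]]
  ]
}}

```text
time: 10.32
eef_pos: [0.5263, -0.1779, 0.0864]
orientation: [[0.169, 0.986, 0.005], [0.985, -0.169, -0.014], [-0.013, 0.007, -1.0]]
wrist_force: [-8.8, 0.4, 31.0]
width: -0.0
```

The force jumped to 31 N, so the foot is on the plate. I'll back off and check.

>>> {"fn": "jog_arm", "kwargs": {
  "steps": [
    [[0,0,-0.2,0,0,0,1],[0,0,-0.5,0,0,0,1],[0,0,-1,0,0,0,1],[0,0,-1,0,0,0,1],[0,0,-1,0,0,0,1],[0,0,-1,0,0,0,1],[0,0,-1,0,0,0,1],[0,0,-1,0,0,0,1],[0,0,0,0,0,0,1]]
  ]
}}

```text
time: 11.07
eef_pos: [0.5245, -0.1695, 0.2582]
orientation: [[0.165, 0.986, 0.001], [0.986, -0.165, -0.0], [-0.0, 0.001, -1.0]]
wrist_force: [-0.9, 1.1, 0.1]
width: 0.0001
```

```bash
python3 - <<'E'
from h import *
from rig import get_image,arm
s=arm.sense();print(s["eef_pos"],s["wrist_force"])
q=[.55526,-.00227,-.1696]
A=get_image("scene")["img"][190:390,270:430,::-1];B=get_image("side")["img"][180:380,240:400,::-1]
f=lambda i:cv2.resize(i,None,fx=2.5,fy=2.5,interpolation=cv2.INTER_CUBIC)
cv2.imwrite("pics/p6.png",np.hstack([f(A),f(B)]))
for th in(.6,.66,.70):
    print(th,[((proj(n,W(q,(sx,.02-.2*np.cos(.7-th),.11+.2*np.sin(.7-th))))-o)*2.5).round(0) for n,o in(("scene",(270,190)),("side",(240,180))) for sx in(.055,-.055)])
E
```

```text
[ 0.52446557 -0.16952995  0.25823027] [-0.89285658  1.1489363   0.14465706]
0.6 [array([44., 90.]), array([147.,  70.]), array([230., 338.]), array([ 91., 356.])]
0.66 [array([ 44., 100.]), array([147.,  80.]), array([230., 348.]), array([ 92., 365.])]
0.7 [array([ 44., 107.]), array([146.,  87.]), array([230., 354.]), array([ 93., 371.])]
```

View pics/p6.png

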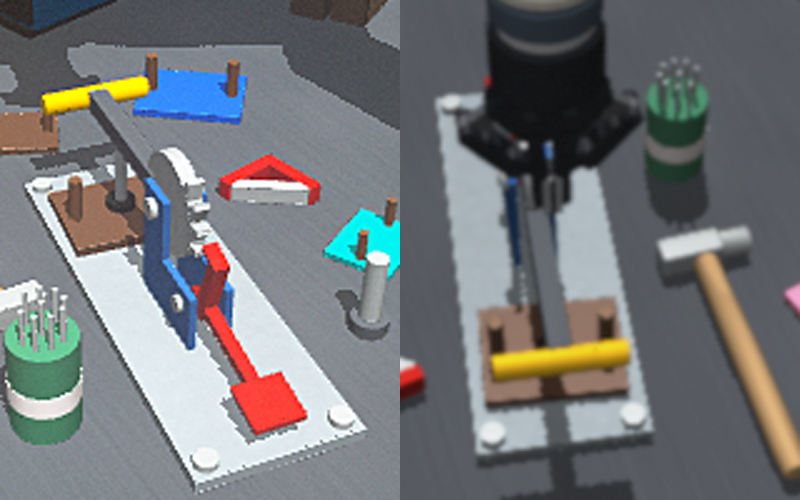

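The last picture shows:
- **Bar:** ends at (44,103) and (148,86), matching the level arm to within about 4 zoomed px.
- **Foot:** on the plate at (120,203).
- **Tab:** unchanged, still at about 0.30 rad.
- **Plate and loose things:** the plate's corners and the loose things in view are where they were.

The gripper is clear of everything, so I'm handing the job in.

```bash
python3 -c "
from rig import arm
print(arm.job_done(),arm.sense()['time'])"
```

```text
the job is handed in; nothing more can be done
the job is handed in; nothing more can be done
```

The job is done and handed in. I pressed the red tab until the hook was clear of the teeth, then pushed the hold-down arm down by its crossbar until the foot met the plate. It took about 11 s on the robot's clock, and nothing was grasped.

- **Tab, first press fell short:** it only reached about 0.07 rad. Two-view triangulation showed the real fingertips about 31 mm above the reported TCP. I allowed for that in everything after and pressed again. The tab's corners then matched 0.30 rad, and it was still there after the arm was lowered.
- **Arm:** it passed the hooked stop with about 4 N on the tool. The wrist force then jumped from 3 N to 31 N within 2 mm at the bottom, so the foot is against the plate.
- **Last picture:** the foot is on the plate. The plate and the loose things in view (tin, hammer, square, bolt) look unmoved, and the gripper was clear above the fixture.
- **Checks that disagreed:** the reported TCP height is about 31 mm lower than the cameras show. In the last picture the crossbar reads 0.67 to 0.69 rad instead of 0.70, which is within about 1 to 2 px of my calibration and fit error. The force jump is the stronger evidence that it is fully down.

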